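Nudge a pressure gauge into its checking jig and slide the jaw over it

TASK

Without gripping, lifting or forcing it, push the round brass pressure gauge across the top of the aluminium jig with the fingertips until it drops over the rim and sits flat in the round nest. Then push the jig's sliding jaw all the way to its stop so that its lip covers the edge of the gauge, and take the hand away. Leave the valve head, the rubber tube stub and the two squeeze handles where they are.

Things in the scene. Friction and masses are not known exactly. Their poses are not given: they have to be found in the camera images.
- gauge: loose clip-in pressure gauge: a plain brass disc 46 mm in diameter and 14 mm thick with a pale dial on top, about 90 g, lying dial up on the deck of the jig 65 to 130 mm from the nest. Origin: centre of its flat underside; z up out of the dial. It slides freely on the deck and must never be lifted
- jig: fixed aluminium block, 220 mm (x) by 170 mm (y) by 35 mm high; its flat top is the deck. Origin: centre of underside, z up. Round nest at x +55, y -35 mm: 51 mm across, 8 mm deep, rim chamfered 1.5 mm, black floor; a seated gauge stands 6 mm proud of the deck. A dark steel jaw slides between two rails 5 mm high and 6 mm wide (at x +30 and +80, y +3 to +83 mm)
- nest (a point): centre of the floor of the round nest (27 mm above the bench); the gauge's origin comes here when it is seated, with 2.5 mm play all round
- jaw_back (a point): middle of the jaw's flat outer face, the one to push (it looks to the jig's +y, away from the nest), 16 mm above the deck. The jaw is a block 40 mm (jig x) by 30 mm (jig y), top 25 mm above the deck; towards the nest a lip 30 mm wide, 6 mm thick sticks out 17 mm, underside 9 mm above the deck: it passes over a seated gauge, not over one on the deck
- jaw (a joint): travel of the jaw in m: 0 fully open (clear of the nest), growing as the jaw is pushed along the jig's -y; 0.05 is its stop, where the lip covers 10 mm of the edge of a seated gauge. Stiff slide, about 2 N of friction, stays where left
- valve_head: bystander: loose chrome valve head standing upright, 54 mm across, 74 mm high, a short outlet sticking out 44 mm at its own +x, 50 mm up; origin centre of its underside
- siphon_stub: bystander: loose black rubber tube stub standing on end, 28 mm across, 55 mm high; origin centre of its underside
- handle_a: bystander: loose red steel squeeze handle lying flat, about 140 mm long (its x), 20 mm wide, up to 20 mm high at its bent end (+x); origin under the middle of its flat part
- handle_b: bystander: a second squeeze handle, the same as handle_a

How it is judged:
By the outcome, as a careful person would: the job done as asked, in the order asked, and still so for the second after the job is handed in, with the robot touching nothing.
It also fails if it takes over 48 s, if anything falls off the work surface, if the arm or the gripper's body presses on something with over 40 N, if the wrist force passes 120 N, or if a joint passes its speed limit or range.

ROBOT

A 6-joint arm with a two-finger parallel gripper is mounted at the origin on the work surface. World frame = base frame: x ahead of the robot, y to its left, z up, the work surface at z = 0. Lengths are in m, angles in rad, forces in N, time in s.
With the tool pointing down it reaches from about 0.35 to 0.925 m from the base axis. Payload 6.4 kg.
Tool frame: the origin (TCP) lies between the finger pads; the fingertips stand 25 mm ahead of it and the grasp point (between the pads) lies 6 mm ahead of it; z points along the fingers, y is the line along which they close (so a half turn about z gives the same grasp; the last joint's range is limited). The gripper opens to 94 mm and grips with 3 to 60 N. Pads are 16 mm wide; open, the fingers measure 119 mm over their backs; the gripper's body (75 mm by 177 mm) begins 78 mm behind the grasp point.
Start: joints at [1.067, 0.245, 1.558, -0, 1.339, -0.174], TCP at [0.211, 0.615, 0.23] pointing down, gripper open.
Joint ranges: [-3.13, 3.13], [-1.02, 2.26], [0.13, 2.54], [-0.95, 4.09], [0.21, 2.88], [-2.74, 2.74]. Speed limits (rad/s): [2.57, 2.57, 3.14, 3.14, 3.14, 3.14].

INTERFACE

Orientations are given as a rotation vector (axis times angle).
In Python, from bench import manip gives the robot as it stands.
- The arm moves only by the tool servo_tool, never from a script. Its argument "increments" is a list of rows, each a list of 5 numbers: the shift along the tool's x, y, z in m, then the turn about the tool's z in rad, then the gripper's target within -1 to 1 (fully open at 1, half-way at 0, shut at -1). A call has 1 to 20 rows; each row is the pose to reach, as a shift and turn from the pose commanded when the call began, along the tool's axes at that moment; what a row does not reach only later rows make up. A row lasts 1/12 s, in which the tool goes at most 41.7 mm and 7.16 degrees, less where a joint would pass 70% of its speed; a pose out of reach is approached as far as the arm can. A call with a gripper value outside its range is refused whole. The fingers move at their own pace and stop on an object; "squeeze" is the grip in N (left out, the last holds). Time passes only in rows, so rows that repeat a pose let the fingers close. It gives the time, the measured TCP pose, the force, the opening and the grip force at its end, in the units of the state.
- manip.state(): the state, without advancing time (a new reading comes with each control period).
- manip.get_image(name): name is "side" or "top"; returns a dict with "frame" (384x512x3 uint8, red, green, blue), "mtx" (3x3 intrinsics, pixels), "extrinsics" (4x4, takes a point from camera to world coordinates). Camera axes: x right, y down, z forward; pixel columns grow to the right and rows downward; lengths in m; the calibration is good to about 2 mm. A picture is of the moment at which its call begins. There is no depth.
- manip.hand_in(): hands the job in; it is judged then, once.
The state is a dict: "clock": time; "q": joint angles; "qd": joint speeds; "tau": joint torques, N m; "eef_pos": TCP position; "ee_rot": TCP orientation; "ft_force": force on the tool from outside, world axes, zero at the start; "torque": the same for the moment, N m; "gripper_width": finger opening in m; "finger_force": force on a finger pad.
Only numpy, scipy, OpenCV 4.12 (cv2) and the standard library are available. Lean on these libraries where they do the work, as an engineer would, in place of code of your own. Each camera call takes 0.05 s, during which the arm holds its last target. There are 200 camera calls.

## Working session

There is one attempt and no reset: what is moved stays moved. The work goes in short steps, Python scripts to look and compute and a tool call to move; the robot and the scene stay as the last step left them, time stands still between calls to the robot, and variables do not carry over. Pictures are saved under pics/ and viewed, at most 10 in all, crops included, and the job is handed in when it is done.

Besides the shell and the picture viewer there is one more tool, called after "Emit:" in YAML: its name, and indented under it one key for each argument. servo_tool: Moves the arm, as the interface text tells. Its arguments: {"type":"object","properties":{"increments":{"type":"array"},"squeeze":{"type":"number"}},"required":["increments"]}

```bash
mkdir -p pics; python3 - <<'E'
from bench import manip
import cv2,numpy as np
s=manip.state();print({k:np.round(v,3).tolist() for k,v in s.items()})
for n in("top","side"):
    d=manip.get_image(n);cv2.imwrite(f"pics/{n}0.png",d["frame"][:,:,::-1]);print(n,np.round(d["mtx"],1).tolist(),np.round(d["extrinsics"],3).tolist())
a=[cv2.imread(f"pics/{n}0.png") for n in("top","side")]
E
```

```text
{'clock': 0.0, 'q': [1.067, 0.246, 1.559, 0.0, 1.339, -0.174], 'qd': [-0.0, -0.001, -0.002, -0.001, -0.0, 0.0], 'tau': [-0.002, -41.586, -31.459, 0.068, 0.034, -0.0], 'eef_pos': [0.21, 0.614, 0.229], 'ee_rot': [-0.516, -3.098, 0.003], 'ft_force': [0.143, -0.03, 0.142], 'torque': [0.04, 0.003, 0.015], 'finger_force': 0.0, 'gripper_width': 0.094}
top [[405.0, 0.0, 249.6], [0.0, 405.0, 185.2], [0.0, 0.0, 1.0]] [[0.022, -0.99, 0.142, 0.502], [-0.999, -0.025, -0.02, 0.02], [0.024, -0.141, -0.99, 0.819], [0.0, 0.0, 0.0, 1.0]]
side [[363.2, 0.0, 253.2], [0.0, 363.2, 193.7], [0.0, 0.0, 1.0]] [[-0.71, -0.408, 0.574, 0.138], [-0.704, 0.43, -0.565, 0.473], [-0.016, -0.805, -0.592, 0.53], [0.0, 0.0, 0.0, 1.0]]
```

View pics/top0.png

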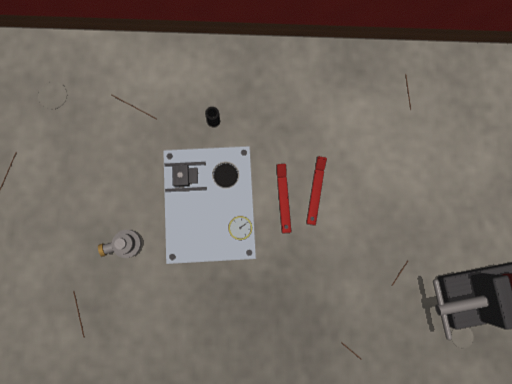

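View pics/side0.png

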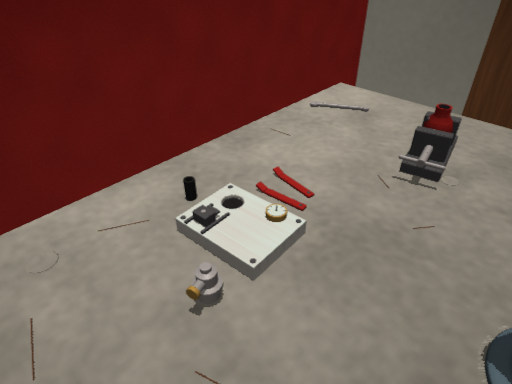

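Top view: the jig is at about (210,205), nearly aligned with the world axes. The nest is at (225,175), the gauge at (240,228), the jaw at (181,175), and the tube stub at (212,116). The valve head is at (125,244) and the handles at about (284,198) and (316,190). The arm is out of view.

```bash
cat >h.py <<'E'
from bench import manip
import cv2,numpy as np
def ray(d,uv,z):
    E=d["extrinsics"];v=E[:3,:3]@np.linalg.solve(d["mtx"],[uv[0],uv[1],1.]);o=E[:3,3]
    return (o+v*(z-o[2])/v[2])[:2]
def big(m,n=1):
    c,_=cv2.findContours(m.astype(np.uint8),cv2.RETR_EXTERNAL,cv2.CHAIN_APPROX_NONE)
    return sorted(c,key=cv2.contourArea)[-n:]
def gauge(d,z=.049,jigbox=None):
    h=cv2.cvtColor(d["frame"],cv2.COLOR_RGB2HSV);m=(h[...,0]>15)&(h[...,0]<35)&(h[...,1]>70)
    if jigbox is not None:
        k=np.zeros(m.shape,np.uint8);x0,y0,x1,y1=jigbox;k[y0:y1,x0:x1]=1;m&=k>0
    ys,xs=np.nonzero(m);
    P=np.array([ray(d,p,z) for p in zip(xs,ys)])
    c,r=cv2.minEnclosingCircle(P.astype(np.float32)*1000);return np.round(c,1),round(r,1),len(xs)
E
python3 - <<'E'
from h import *
d=manip.get_image("top");f=d["frame"];h=cv2.cvtColor(f,cv2.COLOR_RGB2HSV)
m=((f.min(2)>140)).astype(np.uint8);m=cv2.morphologyEx(m,cv2.MORPH_CLOSE,np.ones((3,3)));m[:140]=0;m[:,:155]=0;m[270:]=0;m[:,265:]=0
c=big(m)[0];P=np.array([ray(d,p,.035) for p in c[:,0]],np.float32)*1000
r=cv2.minAreaRect(P);print("jig",r, cv2.boundingRect(c))
k=(f.max(2)<60);k[:155]=0;k[200:]=0;k[:,:209]=0;k[:,245:]=0
c=big(k)[0];Q=np.array([ray(d,p,.035) for p in c[:,0]],np.float32)*1000;print("nest",cv2.minEnclosingCircle(Q))
print("gauge",gauge(d,.049,(215,205,260,250)))
for n,uv,z in(("jawtopL",(172,175),.06),("jawtopR",(188,175),.06),("stub",(213,108),.055),("stubbase",(213,121),0),("valve",(120,243),.074),("outlet",(99,249),.05),("ha",(282,165),.02),("ha2",(286,232),.01),("hb",(321,158),.02),("hb2",(311,224),.01)):print(n,np.round(ray(d,uv,z)*1000))
cv2.imwrite("pics/crop.png",cv2.resize(f[100:275,90:340,::-1],None,fx=3,fy=3,interpolation=cv2.INTER_CUBIC))
E
```

```text
jig ((576.6748046875, 83.31851959228516), (220.2042236328125, 170.31182861328125), 4.390004634857178) (163, 146, 93, 118)
nest ((633.203857421875, 51.99999237060547), 23.10890007019043)
gauge (array([530.7,  21.1]), 22.4, 100)
jawtopL [626. 152.]
jawtopR [627. 122.]
stub [762.  79.]
stubbase [752.  83.]
valve [497. 237.]
outlet [485. 282.]
ha [659. -61.]
ha2 [525. -71.]
hb [ 675. -139.]
hb2 [ 542. -121.]
```

View pics/crop.png

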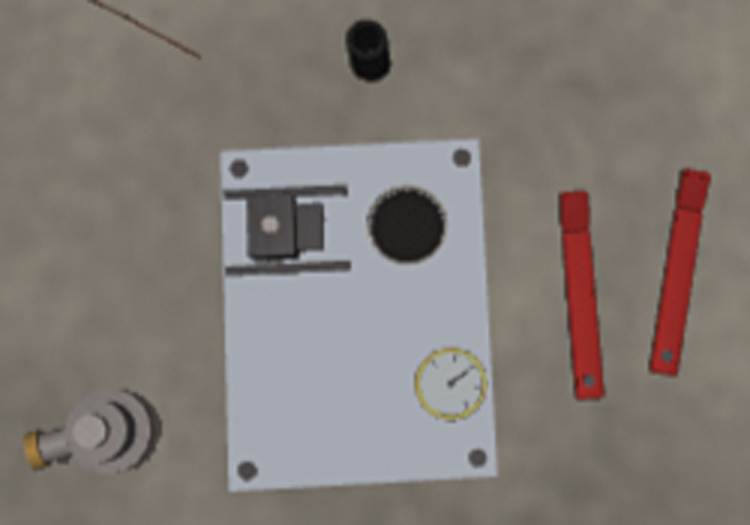

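Jig: centre (577,83), and 220.2 x 170.3 mm matches its given size. The measured nest is within 1 mm of where the jig pose predicts it. Gauge radius is 22.4 mm, centred 107 mm from the nest, which is plausible. I'll push with both fingertips 30 mm apart, as a cradle.

```bash
cat >>h.py <<'E'
from scipy.spatial.transform import Rotation as Ro
def rel(target,pushang=None):
    s=manip.state();R=Ro.from_rotvec(s["ee_rot"]).as_matrix()
    print("tcp",np.round(s["eef_pos"]*np.array(1000.),1),"x",np.round(R[:,0],3),"y",np.round(R[:,1],3),"w",np.round(s["gripper_width"],3),"t",round(s["clock"],2))
    print("shift",np.round(R.T@(np.array(target)-s["eef_pos"]),4))
    if pushang is not None:
        for k in(0,np.pi):
            a=np.arctan2(R[1,0],R[0,0]);print("turn about tool z",round(-((pushang+k-a+np.pi)%(2*np.pi)-np.pi),3))
E
python3 - <<'E'
from h import *
a=np.arctan2(51.9-21.1,633.5-530.7);print(a)
rel([.483,.007,.20],a)
E
```

```text
0.29109977914137547
tcp [210.3 614.6 229.6] x [-0.946  0.324  0.   ] y [ 0.324  0.946 -0.001] w 0.094 t 0.15
shift [-0.4548 -0.4865  0.0302]
turn about tool z 2.521
turn about tool z -0.621
```

Emit:
servo_tool:
  increments:
    - [-0.05, -0.053, 0.003, -0.08, -0.36]
    - [-0.1, -0.107, 0.006, -0.16, -0.36]
    - [-0.15, -0.16, 0.01, -0.24, -0.36]
    - [-0.2, -0.214, 0.013, -0.32, -0.36]
    - [-0.25, -0.267, 0.016, -0.4, -0.36]
    - [-0.3, -0.32, 0.02, -0.48, -0.36]
    - [-0.35, -0.374, 0.023, -0.56, -0.36]
    - [-0.4, -0.428, 0.026, -0.62, -0.36]
    - [-0.455, -0.4865, 0.03, -0.621, -0.36]
    - [-0.455, -0.4865, 0.03, -0.621, -0.36]
    - [-0.455, -0.4865, 0.03, -0.621, -0.36]
    - [-0.455, -0.4865, 0.03, -0.621, -0.36]
    - [-0.455, -0.4865, 0.03, -0.621, -0.36]
    - [-0.455, -0.4865, 0.03, -0.621, -0.36]
    - [-0.455, -0.4865, 0.03, -0.621, -0.36]
    - [-0.455, -0.4865, 0.03, -0.621, -0.36]
    - [-0.455, -0.4865, 0.03, -0.621, -0.36]
    - [-0.455, -0.4865, 0.03, -0.621, -0.36]
    - [-0.455, -0.4865, 0.03, -0.621, -0.36]
    - [-0.455, -0.4865, 0.03, -0.621, -0.36]

```text
clock: 1.82
eef_pos: [0.4829, 0.0085, 0.2002]
ee_rot: [0.458, -3.108, -0.001]
ft_force: [0.2, -0.7, -0.1]
gripper_width: 0.0304
finger_force: 0.0
```

```bash
python3 - <<'E'
from h import *
rel([.483,.007,.066],.291)
E
```

```text
tcp [482.9   8.5 200.2] x [-0.957 -0.289  0.   ] y [-0.289  0.957  0.   ] w 0.03 t 1.82
shift [ 0.0002 -0.0015  0.1342]
turn about tool z -3.14
turn about tool z 0.002
```

Emit:
servo_tool:
  increments:
    - [0, 0, 0.03, 0, -0.36]
    - [0, 0, 0.06, 0, -0.36]
    - [0, 0, 0.09, 0, -0.36]
    - [0, 0, 0.105, 0, -0.36]
    - [0, 0, 0.115, 0, -0.36]
    - [0, 0, 0.124, 0, -0.36]
    - [0, 0, 0.13, 0, -0.36]
    - [0, 0, 0.134, 0, -0.36]
    - [0, 0, 0.134, 0, -0.36]
    - [0, 0, 0.134, 0, -0.36]

```text
clock: 2.65
eef_pos: [0.484, 0.0073, 0.0671]
ee_rot: [-0.456, 3.107, -0.001]
ft_force: [0.1, -0.5, 0.4]
gripper_width: 0.0299
finger_force: 0.0
```

```bash
python3 - <<'E'
from h import *
rel([.483,.007,.066],.291)
f=manip.get_image("side")["frame"];cv2.imwrite("pics/s1.png",cv2.resize(f[140:300,150:350,::-1],None,fx=3.5,fy=3.5,interpolation=cv2.INTER_CUBIC))
E
```

```text
tcp [484.    7.3  67.1] x [-0.958 -0.287 -0.001] y [-0.287  0.958 -0.001] w 0.03 t 2.65
shift [ 0.0011 -0.      0.0011]
turn about tool z -3.141
turn about tool z 0.0
```

View pics/s1.png

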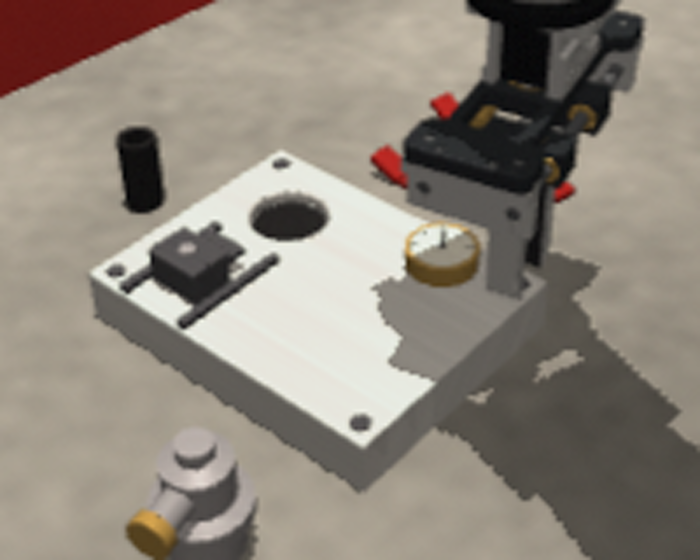

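The fingertips are on either side of the push line behind the gauge, just above the deck and clear of everything. Next I push to about 35 mm short of the nest.

Emit:
servo_tool:
  increments:
    - [-0.006, 0, 0, 0, -0.36]
    - [-0.012, 0, 0, 0, -0.36]
    - [-0.016, 0, 0, 0, -0.36]
    - [-0.02, 0, 0, 0, -0.36]
    - [-0.024, 0, 0, 0, -0.36]
    - [-0.028, 0, 0, 0, -0.36]
    - [-0.032, 0, 0, 0, -0.36]
    - [-0.037, 0, 0, 0, -0.36]
    - [-0.042, 0, 0, 0, -0.36]
    - [-0.047, 0, 0, 0, -0.36]
    - [-0.052, 0, 0, 0, -0.36]
    - [-0.057, 0, 0, 0, -0.36]
    - [-0.062, 0, 0, 0, -0.36]
    - [-0.067, 0, 0, 0, -0.36]
    - [-0.072, 0, 0, 0, -0.36]
    - [-0.077, 0, 0, 0, -0.36]
    - [-0.082, 0, 0, 0, -0.36]
    - [-0.087, 0, 0, 0, -0.36]
    - [-0.091, 0, 0, 0, -0.36]
    - [-0.093, 0, 0, 0, -0.36]

```text
clock: 4.37
eef_pos: [0.5731, 0.0342, 0.0665]
ee_rot: [-0.456, 3.108, -0.0]
ft_force: [0.0, 1.3, -0.3]
gripper_width: 0.0301
finger_force: 0.3
```

```bash
python3 - <<'E'
from h import *
rel([.609,.045,.066],.291)
a=[]
for n in("top","side"):
    d=manip.get_image(n);f=d["frame"];a.append(cv2.resize((f[130:280,150:300] if n=="top" else f[150:290,160:310])[:,:,::-1],(400,400),interpolation=cv2.INTER_CUBIC))
    h=cv2.cvtColor(f,cv2.COLOR_RGB2HSV)
    if n=="top":print(gauge(d,.049,(200,150,260,255)))
    else:print(gauge(d,.047,(215,180,300,235)))
cv2.imwrite("pics/s2.png",np.hstack(a))
E
```

```text
tcp [573.1  34.2  66.5] x [-0.958 -0.287 -0.   ] y [-0.287  0.958 -0.   ] w 0.03 t 4.37
shift [-0.0375  0.      0.0005]
turn about tool z -3.141
turn about tool z 0.0
(array([542.7,  71.3]), 3.0, 5)
(array([593.,  53.]), 28.4, 92)
```

View pics/s2.png

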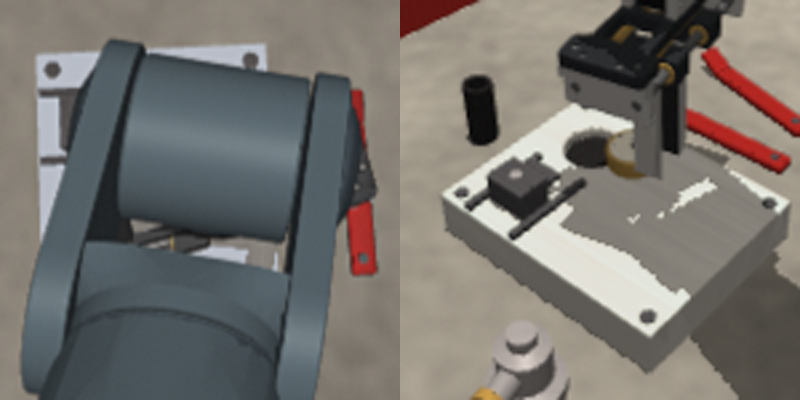

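The gauge is cradled in front of the fingers, with the nest directly ahead. I'll keep pushing slowly.

Emit:
servo_tool:
  increments:
    - [-0.003, 0, 0, 0, -0.36]
    - [-0.006, 0, 0, 0, -0.36]
    - [-0.009, 0, 0, 0, -0.36]
    - [-0.012, 0, 0, 0, -0.36]
    - [-0.015, 0, 0, 0, -0.36]
    - [-0.018, 0, 0, 0, -0.36]
    - [-0.021, 0, 0, 0, -0.36]
    - [-0.024, 0, 0, 0, -0.36]
    - [-0.026, 0, 0, 0, -0.36]
    - [-0.028, 0, 0, 0, -0.36]
    - [-0.03, 0, 0, 0, -0.36]
    - [-0.032, 0, 0, 0, -0.36]
    - [-0.034, 0, 0, 0, -0.36]
    - [-0.036, 0, 0, 0, -0.36]
    - [-0.037, 0, 0, 0, -0.36]
    - [-0.037, 0, 0, 0, -0.36]
    - [-0.037, 0, 0, 0, -0.36]

```text
clock: 5.88
eef_pos: [0.608, 0.0447, 0.0665]
ee_rot: [-0.456, 3.108, -0.0]
ft_force: [0.6, 0.4, 0.6]
gripper_width: 0.0299
finger_force: 0.0
```

```bash
python3 - <<'E'
from h import *
rel([.609,.045,.066],.291);print(manip.state()["ft_force"])
d=manip.get_image("side");f=d["frame"];cv2.imwrite("pics/s3.png",cv2.resize(f[160:240,170:270,::-1],None,fx=6,fy=6,interpolation=cv2.INTER_CUBIC))
E
```

```text
tcp [608.   44.7  66.5] x [-0.958 -0.287 -0.   ] y [-0.287  0.958 -0.   ] w 0.03 t 5.88
shift [-0.001   0.      0.0005]
turn about tool z -3.141
turn about tool z 0.0
[0.6345784  0.37707264 0.61457403]
```

View pics/s3.png

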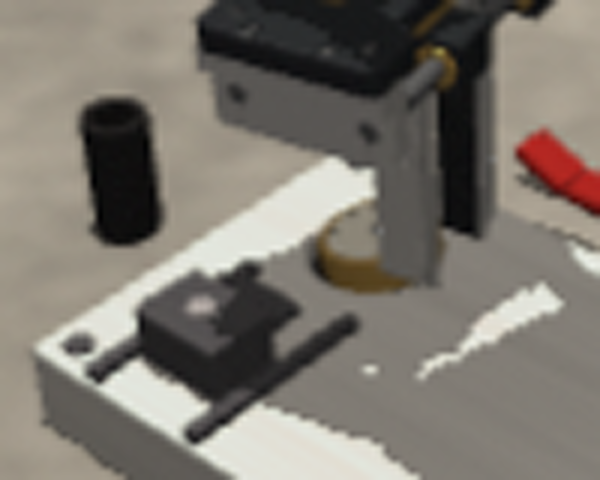

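The gauge is over the nest and the wrist shows no load. I back straight off, lift, close the fingers and go behind the jaw, then check seating with the view clear.

Emit:
servo_tool:
  increments:
    - [0.006, 0, 0, 0, -0.36]
    - [0.014, 0, 0, 0, -0.36]
    - [0.02, 0, 0, 0, -0.36]
    - [0.02, 0, -0.03, 0, -0.36]
    - [0.02, 0, -0.06, 0, -0.36]
    - [0.02, 0, -0.1, 0, -0.36]
    - [0.0, 0.03, -0.1, 0.05, -1]
    - [-0.02, 0.06, -0.1, 0.1, -1]
    - [-0.035, 0.09, -0.1, 0.15, -1]
    - [-0.05, 0.12, -0.1, 0.2, -1]
    - [-0.0565, 0.134, -0.1, 0.218, -1]
    - [-0.0565, 0.134, -0.1, 0.218, -1]
    - [-0.0565, 0.134, -0.1, 0.218, -1]
    - [-0.0565, 0.134, -0.1, 0.218, -1]
    - [-0.0565, 0.134, -0.1, 0.218, -1]
    - [-0.0565, 0.134, -0.1, 0.218, -1]

```text
clock: 7.27
eef_pos: [0.6235, 0.188, 0.1665]
ee_rot: [0.113, -3.139, 0.0]
ft_force: [-0.0, -0.6, 0.1]
gripper_width: 0.0003
finger_force: 0.0
```

```bash
python3 - <<'E'
from h import *
rel([.6237,.1892,.07])
a=[]
for n in("top","side"):
    d=manip.get_image(n);f=d["frame"];a.append(cv2.resize((f[130:280,150:300] if n=="top" else f[170:250,170:250])[:,:,::-1],(400,400),interpolation=cv2.INTER_CUBIC))
    box=(205,150,260,255) if n=="top" else (215,180,250,225)
    for z in(.041,.049):print(n,z,gauge(d,z,box))
cv2.imwrite("pics/s4.png",np.hstack(a))
E
```

```text
tcp [623.5 188.  166.5] x [-0.997 -0.072  0.   ] y [-0.072  0.997 -0.   ] w 0.0 t 7.27
shift [-0.0003  0.0012  0.0965]
top 0.041 (array([632.5,  51.7]), 23.5, 141)
top 0.049 (array([631.2,  51.4]), 23.2, 141)
side 0.041 (array([625.9,  53.7]), 29.0, 139)
side 0.049 (array([617.9,  60.5]), 28.5, 139)
```

View pics/s4.png

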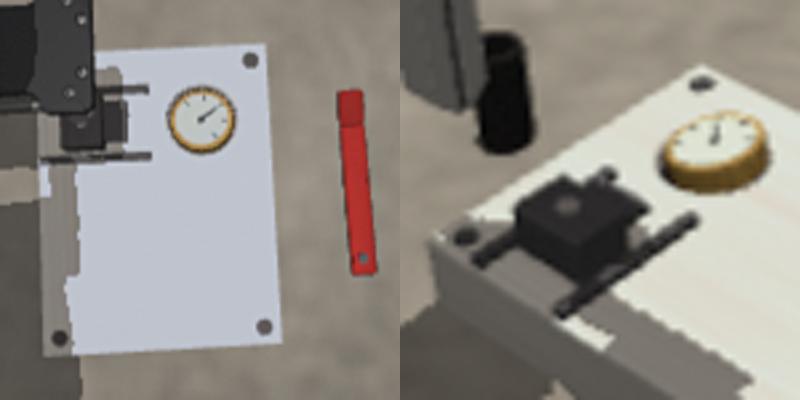

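The gauge is at the nest, but in the side view (right pane, about (718,150)) it may be tilted, with its rear on the rim. I'll check by triangulating the dial and testing its flatness.

```bash
cat >>h.py <<'E'
def dial():
    L=[]
    for n,(x0,y0,x1,y1) in(("top",(205,155,245,195)),("side",(215,180,260,225))):
        d=manip.get_image(n);s=8
        f=cv2.resize(d["frame"][y0:y1,x0:x1],None,fx=s,fy=s,interpolation=cv2.INTER_CUBIC)
        h=cv2.cvtColor(f,cv2.COLOR_RGB2HSV);m=((h[...,1]<75)&(h[...,2]>130)).astype(np.uint8)
        m=cv2.morphologyEx(m,cv2.MORPH_OPEN,np.ones((5,5)))
        k,lab,st,ce=cv2.connectedComponentsWithStats(m)
        ok=[i for i in range(1,k) if st[i,0]>0 and st[i,1]>0 and st[i,0]+st[i,2]<f.shape[1] and st[i,1]+st[i,3]<f.shape[0]]
        i=max(ok,key=lambda i:st[i,4]);c=cv2.convexHull(big(lab==i)[0])[:,0].astype(float)
        uv=(c+.5)/s-.5+[x0,y0]
        P=np.array([ray(d,p,.041) for p in uv],np.float32)*1000
        e=cv2.fitEllipse(P);ei=cv2.fitEllipse(uv.astype(np.float32));print(n,"plane ellipse",np.round(e[0],1),np.round(e[1],1),round(e[2]))
        E=d["extrinsics"];v=E[:3,:3]@np.linalg.solve(d["mtx"],[*ei[0],1]);L.append((E[:3,3],v/np.linalg.norm(v)))
    (o1,a),(o2,b)=L;t=np.linalg.lstsq(np.c_[a,-b],o2-o1,rcond=None)[0]
    print("tri mm",np.round((o1+a*t[0])*1000,1),np.round((o2+b*t[1])*1000,1))
E
python3 -c "
from h import *
dial()
f=manip.get_image('side')['frame'];cv2.imwrite('pics/s5.png',cv2.resize(f[180:225,210:265,::-1],None,fx=12,fy=12,interpolation=cv2.INTER_CUBIC))"
```

```text
top plane ellipse [633.5  52.3] [38.1 39.5] 17Traceback (most recent call last):
  File "<string>", line 3, in <module>
    dial()
    ~~~~^^
  File "h.py", line 33, in dial
    i=max(ok,key=lambda i:st[i,4]);c=cv2.convexHull(big(lab==i)[0])[:,0].astype(float)
ValueError: max() iterable argument is empty
```

```bash
sed -i 's/h\[...,1\]<75)/h[...,1]<T)/; s/def dial():/def dial(T=75):/' h.py; python3 -c "
from h import *
f=manip.get_image('side')['frame'];cv2.imwrite('pics/s5.png',cv2.resize(f[180:225,210:265,::-1],None,fx=12,fy=12,interpolation=cv2.INTER_CUBIC))
for T in(60,50,40,30):
    try:print(T);dial(T)
    except Exception as e:print('x')"
```

```text
60
top plane ellipse [633.5  52.3] [37.4 39. ] 19
x
50
top plane ellipse [633.4  52.3] [37.  38.7] 17
x
40
top plane ellipse [633.4  52.3] [36.6 38.4] 17
side plane ellipse [635.8  49.2] [30.6 39.2] 177
tri mm [632.8  52.2  44. ] [632.7  52.   43.9]
30
top plane ellipse [633.4  52.3] [36.1 38. ] 15
side plane ellipse [635.5  49.4] [28.8 38.1] 175
tri mm [632.9  52.2  43.8] [632.6  52.   43.7]
```

View pics/s5.png

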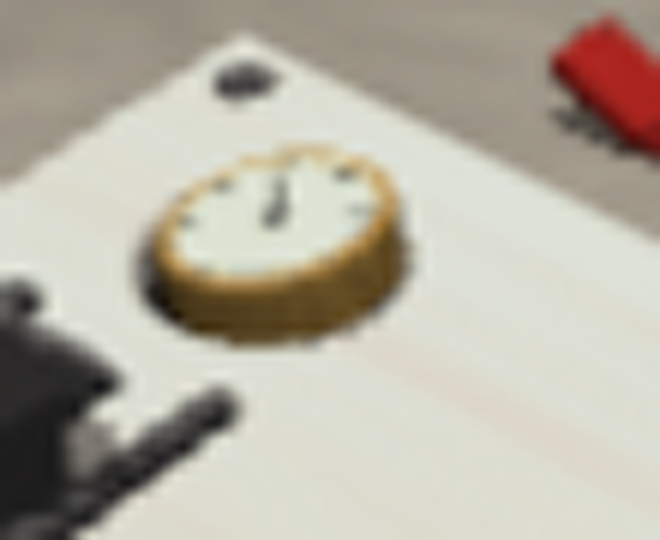

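The gauge is tilted: the near-right edge (crop (390,260)) still rests on the rim, and the dial centre is at z≈44 mm instead of 41. I'll go back and push its rear edge lower and a few millimetres further, gently.

Emit:
servo_tool:
  increments:
    - [0.01, -0.03, 0, -0.05, -0.36]
    - [0.02, -0.06, 0, -0.1, -0.36]
    - [0.03, -0.09, 0, -0.15, -0.36]
    - [0.04, -0.12, 0, -0.2, -0.36]
    - [0.0464, -0.1475, 0, -0.218, -0.36]
    - [0.0464, -0.1475, 0, -0.218, -0.36]
    - [0.0464, -0.1475, 0, -0.218, -0.36]
    - [0.0464, -0.1475, 0, -0.218, -0.36]
    - [0.0464, -0.1475, 0.03, -0.218, -0.36]
    - [0.0464, -0.1475, 0.06, -0.218, -0.36]
    - [0.0464, -0.1475, 0.08, -0.218, -0.36]
    - [0.0464, -0.1475, 0.092, -0.218, -0.36]
    - [0.0464, -0.1475, 0.1, -0.218, -0.36]
    - [0.0464, -0.1475, 0.103, -0.218, -0.36]
    - [0.0464, -0.1475, 0.103, -0.218, -0.36]
    - [0.0464, -0.1475, 0.103, -0.218, -0.36]

```text
clock: 9.25
eef_pos: [0.5891, 0.0389, 0.0647]
ee_rot: [-0.456, 3.106, -0.001]
ft_force: [0.1, -0.5, 0.5]
gripper_width: 0.0304
finger_force: 0.0
```

```bash
python3 -c "
from h import *
rel([.608,.0447,.063],.291)"
```

```text
tcp [589.1  38.9  64.7] x [-0.958 -0.287 -0.002] y [-0.287  0.958 -0.001] w 0.03 t 9.25
shift [-0.0197  0.0001  0.0017]
turn about tool z -3.141
turn about tool z 0.001
```

Emit:
servo_tool:
  increments:
    - [-0.006, 0, 0, 0, -0.36]
    - [-0.012, 0, 0.001, 0, -0.36]
    - [-0.016, 0, 0.001, 0, -0.36]
    - [-0.018, 0, 0.001, 0, -0.36]
    - [-0.019, 0, 0.001, 0, -0.36]
    - [-0.02, 0, 0.001, 0, -0.36]
    - [-0.021, 0, 0.001, 0, -0.36]
    - [-0.022, 0, 0.001, 0, -0.36]
    - [-0.023, 0, 0.001, 0, -0.36]
    - [-0.0235, 0, 0.001, 0, -0.36]
    - [-0.0235, 0, 0.001, 0, -0.36]
    - [-0.0235, 0, 0.001, 0, -0.36]

```text
clock: 10.25
eef_pos: [0.6106, 0.0455, 0.0624]
ee_rot: [0.456, -3.108, -0.0]
ft_force: [0.0, -0.2, 0.2]
gripper_width: 0.0304
finger_force: 0.2
```

```bash
python3 -c "
from h import *
s=manip.state();print(s['finger_force'],s['ft_force'])
f=manip.get_image('side')['frame'];cv2.imwrite('pics/s6.png',cv2.resize(f[180:225,210:265,::-1],None,fx=12,fy=12,interpolation=cv2.INTER_CUBIC))"
```

```text
0.16161118168383837 [ 0.01916179 -0.1716341   0.18002414]
```

View pics/s6.png

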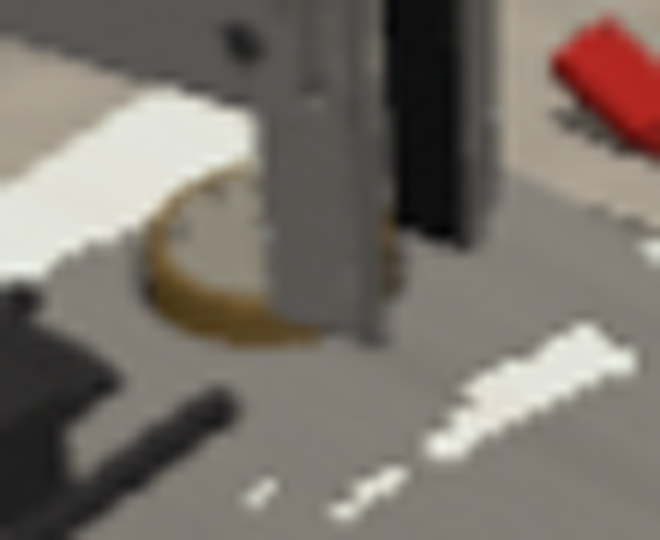

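The gauge looks flatter, with no load on the fingers. I'll retreat to the jaw start and check numerically.

Emit:
servo_tool:
  increments:
    - [0.006, 0, 0, 0, -0.36]
    - [0.014, 0, 0, 0, -0.36]
    - [0.02, 0, 0, 0, -0.36]
    - [0.022, 0, -0.03, 0, -0.36]
    - [0.022, 0, -0.06, 0, -0.36]
    - [0.02, 0, -0.104, 0, -0.36]
    - [0.0, 0.03, -0.104, 0.05, -1]
    - [-0.02, 0.06, -0.104, 0.1, -1]
    - [-0.035, 0.09, -0.104, 0.15, -1]
    - [-0.05, 0.12, -0.104, 0.2, -1]
    - [-0.0533, 0.134, -0.104, 0.218, -1]
    - [-0.0533, 0.134, -0.104, 0.218, -1]
    - [-0.0533, 0.134, -0.104, 0.218, -1]
    - [-0.0533, 0.134, -0.104, 0.218, -1]
    - [-0.0533, 0.134, -0.104, 0.218, -1]

```text
clock: 11.55
eef_pos: [0.6231, 0.1877, 0.1664]
ee_rot: [0.113, -3.139, 0.0]
ft_force: [0.4, -0.6, -0.0]
gripper_width: 0.0005
finger_force: 0.0
```

```bash
python3 -c "
from h import *
rel([.6237,.1892,.07])
for T in(40,30):
    try:print(T);dial(T)
    except Exception as e:print('x')
d=manip.get_image('top');f=d['frame'];cv2.imwrite('pics/t.png',f[:,:,::-1])
k=(f.max(2)<75);k[:150]=0;k[200:]=0;k[:,:150]=0;k[:,203:]=0
ys,xs=np.nonzero(k);print('dark cols rowwise',[(r,int(xs[ys==r].min()),int(xs[ys==r].max())) for r in range(162,192,3) if (ys==r).any()])
"
```

```text
tcp [623.1 187.7 166.4] x [-0.997 -0.072  0.   ] y [-0.072  0.997 -0.   ] w 0.0 t 11.55
shift [-0.0007  0.0015  0.0964]
40
top plane ellipse [634.2  52.4] [38.4 38.6] 146
side plane ellipse [633.2  52.8] [37.3 38.3] 37
tri mm [634.3  52.5  40. ] [634.   52.2  40. ]
30
top plane ellipse [634.2  52.4] [38.  38.3] 146
side plane ellipse [633.1  52.9] [36.7 37.4] 25
tri mm [634.3  52.5  39.9] [634.   52.2  39.9]
dark cols rowwise [(162, 150, 195), (165, 150, 188), (168, 150, 194), (171, 150, 194), (174, 173, 195), (177, 173, 195), (180, 173, 195), (183, 173, 189), (186, 175, 188), (189, 166, 195)]
```

The gauge is seated flat: circular in both views, dial at z≈40 mm (41 expected), centred at (634,52) where the jig pose puts the nest. Now down behind the jaw, then push.

Emit:
servo_tool:
  increments:
    - [0, 0, 0.03, 0, -1]
    - [0, 0, 0.06, 0, -1]
    - [0, 0, 0.08, 0, -1]
    - [0, 0, 0.09, 0, -1]
    - [0, 0, 0.096, 0, -1]
    - [0, 0, 0.096, 0, -1]
    - [0, -0.005, 0.096, 0, -1]
    - [0, -0.01, 0.096, 0, -1]
    - [0, -0.014, 0.096, 0, -1]
    - [0, -0.018, 0.096, 0, -1]
    - [0, -0.022, 0.096, 0, -1]
    - [0, -0.026, 0.096, 0, -1]
    - [0, -0.03, 0.096, 0, -1]
    - [0, -0.034, 0.096, 0, -1]
    - [0, -0.038, 0.096, 0, -1]
    - [0, -0.042, 0.096, 0, -1]
    - [0, -0.046, 0.096, 0, -1]
    - [0, -0.05, 0.096, 0, -1]
    - [0, -0.054, 0.096, 0, -1]

```text
clock: 13.38
eef_pos: [0.6273, 0.135, 0.0705]
ee_rot: [-0.115, 3.139, 0.0]
ft_force: [0.6, 2.1, 1.5]
gripper_width: 0.0004
finger_force: 1.2
```

Emit:
servo_tool:
  increments:
    - [0, -0.002, 0, 0, -1]
    - [0, -0.004, 0, 0, -1]
    - [0, -0.006, 0, 0, -1]
    - [0, -0.008, 0, 0, -1]

```text
clock: 13.72
eef_pos: [0.6278, 0.1272, 0.0704]
ee_rot: [-0.115, 3.139, 0.0]
ft_force: [1.6, 3.6, 1.4]
gripper_width: 0.0007
finger_force: 1.1
```

Emit:
servo_tool:
  increments:
    - [0, -0.001, 0, 0, -1]
    - [0, -0.002, 0, 0, -1]
    - [0, -0.003, 0, 0, -1]

```text
clock: 13.97
eef_pos: [0.628, 0.1248, 0.0705]
ee_rot: [-0.114, 3.139, 0.002]
ft_force: [1.0, 6.7, 1.8]
gripper_width: 0.0003
finger_force: 3.1
```

Emit:
servo_tool:
  increments:
    - [0, -0.001, 0, 0, -1]
    - [0, -0.001, 0, 0, -1]

```text
clock: 14.13
eef_pos: [0.628, 0.1247, 0.0705]
ee_rot: [-0.114, 3.139, 0.004]
ft_force: [2.1, 7.9, 1.1]
gripper_width: 0.0004
finger_force: 3.5
```

Emit:
servo_tool:
  increments:
    - [0, -0.001, 0, 0, -1]
    - [0, -0.001, 0, 0, -1]

```text
clock: 14.3
eef_pos: [0.628, 0.1246, 0.0705]
ee_rot: [-0.114, 3.139, 0.007]
ft_force: [1.2, 10.1, 0.8]
gripper_width: 0.0003
finger_force: 5.0
```

The force climbs with no further motion at y≈124.7, and I predicted 124.9, so the jaw is at its stop. Now back off and lift away.

Emit:
servo_tool:
  increments:
    - [0, 0.004, 0, 0, -1]
    - [0, 0.012, 0, 0, -1]
    - [0, 0.025, 0, 0, -1]
    - [0, 0.045, 0, 0, -1]
    - [0, 0.065, 0, 0, -1]
    - [0, 0.068, -0.03, 0, -1]
    - [0, 0.068, -0.065, 0, -1]
    - [0, 0.068, -0.1, 0, -1]
    - [0, 0.1, -0.13, 0, -1]
    - [0, 0.13, -0.15, 0, -1]
    - [0, 0.16, -0.15, 0, -1]
    - [0, 0.16, -0.15, 0, -1]
    - [0, 0.16, -0.15, 0, -1]
    - [0, 0.16, -0.15, 0, -1]

```text
clock: 15.47
eef_pos: [0.6157, 0.2817, 0.2192]
ee_rot: [0.116, -3.137, 0.002]
ft_force: [-0.1, -0.7, -0.3]
gripper_width: 0.0001
finger_force: 0.0
```

```bash
python3 -c "
from h import *
s=manip.state();print(s['ft_force'],s['eef_pos'],s['clock'])
a=[]
for n in('top','side'):
    f=manip.get_image(n)['frame'];a.append(cv2.resize((f[90:270,90:340] if n=='top' else f[160:300,170:320])[:,:,::-1],(400,340),interpolation=cv2.INTER_CUBIC))
cv2.imwrite('pics/s7.png',np.hstack(a))"
```

```text
[-0.08236594 -0.70071616 -0.28090858] [0.61569606 0.28168253 0.21920634] 15.4667
```

View pics/s7.png

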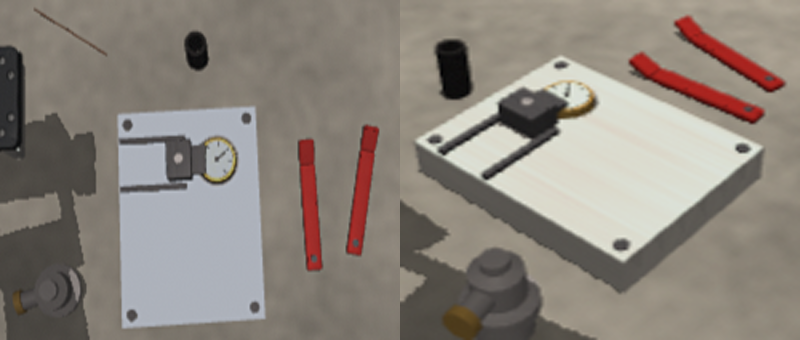

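The jaw is at its stop with the lip over the gauge's edge (top pane, about (203,158)). The gauge lies flat, the other parts haven't moved, and the hand is clear.

```bash
python3 -c "
from bench import manip
print(manip.hand_in())"
```

```text
the job is handed in; nothing more can be done
None
```

The gauge sits flat in the nest, the jaw is at its stop with its lip over the gauge's edge, and the job is handed in at about 15.5 s; it needed a second gentle push after first catching on the rim, and the result of the judging was not shown.

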